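# Check the paint coating of an end cap with a pen gauge

### The job

Fit the blue painted end cap mouth-down over the leaning spigot of the checking stand until its rim sits flush on the collar, and let go of it. Then take the orange pen gauge out of its rest and hold its spring tip on the white spot on the cap's closed end, square to that face and pressing lightly so that the tip is pushed in about half of its travel. Finish while still holding the gauge there; do not knock the oil can, the wrench or the marker about.

Things in the scene. Friction and masses are not known exactly. Their poses are not given: they have to be found in the camera images.
- cap_center (a point): Centre (mid-length, on the axis) of the loose end cap: a blue painted steel tube 80 mm long, 50 mm outside and 40 mm inside diameter, one end closed (bore 72 mm deep), 0.2 to 0.4 kg. Its x axis runs along the tube from closed end to open mouth. At the start it lies level on the cradle's rods, closed end towards the robot, this point 35 mm above the table.
- cap_mouth (a point): Centre of the cap's open rim, 40 mm from cap_center; same axes as cap_center.
- cap_spot (a point): The white spot (13 mm across, black dot in the middle) on the flat outer face of the cap's closed end, 8 mm off the tube's axis (above the axis at the start); same axes as cap_center, the face looks along -x.
- post: The fixed steel spigot of the checking stand. Origin: centre of the top face of its 70 mm wide collar, 82 mm above the table. Its z axis runs out along the spigot, which leans 30 degrees from vertical, roughly towards the robot (foot 150 x 104 mm, 14 mm high). The spigot is 36 mm thick, 66 mm long, its last 20 mm tapering to 19 mm. A fitted cap has 2 mm play all round and x opposite to this z.
- gauge_grip (a point): Grip point of the loose orange pen gauge, on its axis, 90 mm from the end of the free tip. The square body is 22 x 22 mm, from 50 mm below this point to 32 mm above (3 mm button on top); 0.13 kg. z runs up the pen, away from the tip; the sides lie along x and y. It starts upright in its rest, this point 96 mm above the table and 36 mm above the top of the rest.
- gauge_tip (a point): End of the gauge's 7 mm sprung tip, on the pen's axis; z points up the pen. The tip stands out 10 mm below the 16 mm nose when free; the nose is 30 mm long and the square body begins above it.
- plunger (a joint): How far the sprung tip is pushed into the gauge, in m: 0 free, 0.008 fully in. About 1.4 N starts it, then 0.45 N per mm (3.2 N at half travel, 5 N fully in).
- rest: Fixed grey and black rest in which the gauge stands: block 46 x 46 mm on a 70 x 70 mm foot, 60 mm high; origin at the centre of its underside. The gauge stands in a square pocket 14 mm deep with a bore below; lift it straight up 60 mm or more to free it.
- cradle: Fixed low rod cradle under the cap, 94 x 48 mm, 14 mm high; origin at the centre of its underside, x along the cap. It is narrower than the cap, whose sides are free to grasp.
- oil_can: Loose red oil can, 68 x 97 x 159 mm, origin at the centre of its underside. Bystander.
- marker: Loose paint marker lying down, 130 x 17 x 19 mm, origin under its centre. Bystander.
- wrench: Loose adjustable wrench lying flat, 164 x 43 x 10 mm, origin under its centre. Bystander.
Not all that is in view belongs to the job. There is more than one size of the part that bears gauge_grip; the job needs the smallest.

How it is judged (in metres and radians):
On the way, in this order (a step that is already met when the one before it is completed fails the run):
1. the cap sits mouth-down on the spigot, rim on the collar, released (distance between cap_mouth and post below 0.006 m and angle between the x axis of cap_mouth and the z axis of post, either way round below 0.08 rad and contact force between the fingers and cap below 0.05 N), for 0.3 s.
2. the gauge has been lifted clear of its rest (distance between gauge_tip and rest above 0.09 m), for 0.1 s.
At the end, for the whole second after the job is handed in: Cap on the spigot, rim centre within 6 mm of the collar's, axes within 0.08 rad, fingers off it; gauge tip touching the cap within 6 mm of the spot's centre, gauge within 0.14 rad of square, tip pushed in 1.5 to 6.8 of its 8 mm, gauge gripped in the fingers, still, off its rest (all of step 1 and distance between gauge_tip and cap_spot below 0.006 m and angle between the z axis of gauge_grip and the x axis of cap_spot, either way round below 0.14 rad and value of joint plunger between 0.0015 and 0.0068 m and contact force between gauge and cap above 0.5 N and contact force between the fingers and gauge above 2 N and contact force between gauge and rest below 0.05 N and linear speed of gauge below 0.01 m/s); the arm keeps its last pose, push and grip.
It fails at once if the gauge is driven hard against the cap (over 15 N) (contact force between gauge and cap above 15 N).
It fails at once if the oil can is knocked more than 30 mm from its place (distance of oil_can from where it was at the start of the episode above 0.03 m).
It fails at once if the wrench is knocked more than 30 mm from its place (distance of wrench from where it was at the start of the episode above 0.03 m).
It fails at once if the marker is knocked more than 30 mm from its place (distance of marker from where it was at the start of the episode above 0.03 m).
It also fails if it takes over 59 s, if anything falls off the work surface, if the arm or the gripper's body presses on something with over 40 N, if the wrist force passes 120 N, or if a joint passes its speed limit or range.

### The arm

A 6-joint arm with a two-finger parallel gripper is mounted at the origin on a cart in front of the work surface, level with it; the furniture and walls round the work are solid. World frame = base frame: x ahead of the robot, y to its left, z up, the work surface at z = 0. Lengths are in m, angles in degrees, forces in N, time in s.
With the tool pointing down it reaches from about 0.2 to 0.875 m from the base axis. Payload 3.4 kg.
Tool frame: the origin (TCP) lies midway between the tips of the shut fingers; the grasp point (between the pads) lies grip_depth behind it (grip_depth is the distance from the TCP to the grasp point, in m); z points along the fingers, y is the line along which they close (so a half turn about z gives the same grasp; the last joint's range is limited). The gripper opens to 94 mm and grips with 3 to 60 N. Pads are 16 mm wide; open, the fingers measure 119 mm over their backs; the gripper's body (75 mm by 177 mm) begins 78 mm behind the grasp point.
Start: joints at [66.864, 15.808, 86.224, -0, 77.962, -6.933], TCP at [0.16, 0.552, 0.205] pointing down, gripper open.
Joint ranges: [-165.64, 165.64], [-43.16, 119.46], [12.63, 154.43], [-67.54, 247.53], [6.08, 155.33], [-154.97, 154.97]. Speed limits (degrees/s): [147.25, 147.25, 180, 180, 180, 180].

### API

Orientations are given as a 3x3 rotation matrix whose columns are the frame's x, y, z axes.
In Python, from rig import * gives the robot as it stands.
- The arm moves only by the tool move_arm, never from a script. Its argument "targets" is a list of rows, each an object of numbers: "tx", "ty", "tz": the shift along the tool's x, y, z in cm; "rx", "ry", "rz": the turn, a rotation vector about the tool's x, y, z in rad. A call has 1 to 20 rows; each row is the pose to reach, as a shift and turn from the pose commanded when the call began, along the tool's axes at that moment; what a row does not reach only later rows make up. A row lasts 1/10 s, in which the tool goes at most 50 mm and 8.59 degrees, less where a joint would pass 70% of its speed; a pose out of reach is approached as far as the arm can. A call with a gripper value outside its range is refused whole. "grip" is the finger opening in cm, from 0 to 9.4, set as the call begins (left out, the last holds). The fingers move at their own pace and stop on an object; "newtons" is the grip in N (left out, the last holds). Time passes only in rows, so rows that repeat a pose let the fingers close. It gives the time, the measured TCP pose, the force, the opening and the grip force at its end, in the units of the state.
- get_state(): the state, without advancing time (a new reading comes with each control period).
- get_image(name): name is "side" or "top" or "wrist"; returns (picture, depth): 480x640x3 uint8, blue, green, red; 480x640 float32, m along the optical axis (not along the pixel's ray), 0 where there is no reading.
- calibration(name): a dict with "fov_y" (degrees; the focal length in pixels is half the picture's height over the tangent of half this angle, whatever the lens; pixels are square), "cx", "cy" (the principal point, pixels), "rvec" (rotation vector, rad) and "tvec" (3), from world to camera coordinates, as OpenCV has them; the wrist camera has in their place "T_tool_cam" (4x4, takes a point from camera to tool coordinates, whose origin is the TCP and whose axes are the flange's). Camera axes: x right, y down, z forward; pixel columns grow to the right and rows downward; lengths in m; the calibration is good to about 2 mm. The wrist camera is an equidistant fisheye: a pixel r from the principal point sees the ray r / f radians off the axis. A picture is of the moment at which its call begins: read the wrist's pose just before it. calibration takes no time and is no camera call.
- hand_in(): hands the job in; it is judged then, once.
The state is a dict: "time": time; "joint_pos": joint angles; "qd": joint speeds; "tau": joint torques, N m; "ee_pos": TCP position; "tcp_rot": TCP orientation; "contact_force": force on the tool from outside, world axes, zero at the start; "wrist_torque": the same for the moment, N m; "opening": opening from 0.0 (shut) to 1.0 (fully open); "grip_force": force on a finger pad.
Only numpy, scipy, OpenCV 4.12 (cv2) and the standard library are available. Lean on these libraries where they do the work, as an engineer would, in place of code of your own. Each camera call takes 0.05 s, during which the arm holds its last target. There are 200 camera calls.

## Working session

There is one attempt and no reset: what is moved stays moved. The work goes in short steps, Python scripts to look and compute and a tool call to move; the robot and the scene stay as the last step left them, time stands still between calls to the robot, and variables do not carry over. Pictures are saved under pics/ and viewed, at most 10 in all, crops included, and the job is handed in when it is done.

Besides the shell and the picture viewer there is one more tool, called after ">>>" in YAML: its name, and indented under it one key for each argument. move_arm: Moves the arm, as the interface text tells. Its arguments: {"type":"object","properties":{"targets":{"type":"array"},"grip":{"type":"number"},"newtons":{"type":"number"}},"required":["targets"]}

```bash
ls; mkdir -p pics
cat > h.py <<'E'
from rig import *
import numpy as np, cv2
def cam(n):
    c=calibration(n); f=240/np.tan(np.radians(c['fov_y']/2)); return c,f
def Rt(c): return cv2.Rodrigues(np.array(c['rvec'],float))[0],np.array(c['tvec'],float)
def cloud(n,d):
    "world xyz per pixel from depth for side/top"
    c,f=cam(n);R,t=Rt(c);v,u=np.mgrid[:480,:640]
    P=np.dstack([(u-c['cx'])/f*d,(v-c['cy'])/f*d,d])
    return (P-t)@R
E
python3 - <<'E'
from h import *
s=get_state();print(s)
for n in ['side','top','wrist']:
    im,d=get_image(n);cv2.imwrite(f'pics/{n}0.png',im);np.save(f'{n}0.npy',d);print(n,calibration(n),(d>0).mean())
print([k for k in dir() if 'grip' in k])
E
```

```text
pics
{'time': 0.0, 'joint_pos': array([ 6.68633588e+01,  1.58472310e+01,  8.62948273e+01,  4.95733913e-04,
        7.79602283e+01, -6.93214117e+00]), 'qd': array([ 0.04083926,  0.07607277, -0.11967903,  0.01870209, -0.04007377,
       -0.04598737]), 'tau': array([-2.10095350e-04, -4.04584336e+01, -2.37233448e+01,  7.00630154e-02,
        3.45323863e-02, -1.70644812e-04]), 'ee_pos': array([0.16023763, 0.55163947, 0.20461136]), 'tcp_rot': array([[-9.60271185e-01,  2.79067640e-01, -7.09246129e-04],
       [ 2.79068451e-01,  9.60269814e-01, -1.63832649e-03],
       [ 2.23863740e-04, -1.77116594e-03, -9.99998406e-01]]), 'contact_force': array([ 0.75457589, -0.16162046, -0.25537709]), 'wrist_torque': array([ 0.00489551, -0.03278428,  0.01151369]), 'grip_force': 0.0, 'opening': 0.9975842708273056}
side {'fov_y': 55.02888701286744, 'cx': 321.52621966706727, 'cy': 246.8354138104476, 'rvec': array([ 2.16807046, -0.33604234,  0.19466427]), 'tvec': array([-0.61066713,  0.14296069,  0.89810358])} 0.9224479166666667
top {'fov_y': 46.21889665505496, 'cx': 316.3845369637271, 'cy': 242.70311007972566, 'rvec': array([ 2.16243337, -2.11221027,  0.1695245 ]), 'tvec': array([-0.04451579,  0.61720169,  1.14694088])} 0.996201171875
wrist {'fov_y': 65.70646984690485, 'cx': 320.898942802637, 'cy': 241.27043506101916, 'T_tool_cam': array([[-2.13214462e-04, -9.70215443e-01, -2.42243572e-01,
         7.01821683e-02],
       [ 9.99999793e-01, -3.54049516e-04,  5.37846637e-04,
         1.38269312e-03],
       [-6.07593333e-04, -2.42243407e-01,  9.70215318e-01,
        -1.77769375e-01],
       [ 0.00000000e+00,  0.00000000e+00,  0.00000000e+00,
         1.00000000e+00]])} 0.9697005208333334
['grip_depth']
```

View pics/side0.png

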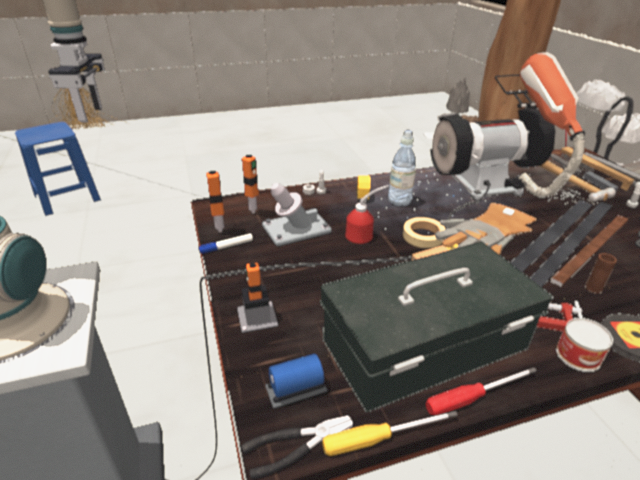

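View pics/top0.png

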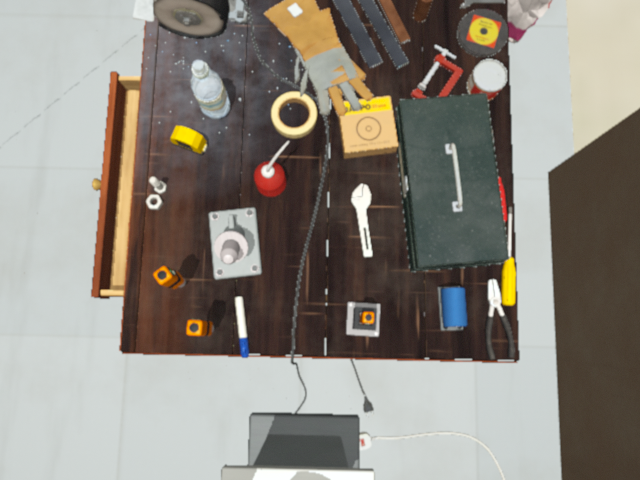

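Three orange pens: rest (top 368,317; side 254,283), and free-standing ones at top (197,327) and (166,276). The one in the grey/black rest fits the description; next, confirm with a crop plus measurements.

```bash
cat >> h.py <<'E'
def proj(n,p):
    c,f=cam(n);R,t=Rt(c);q=R@np.array(p,float)+t;return q[:2]/q[2]*f+[c['cx'],c['cy']]
def ray(n,u,v,z):
    c,f=cam(n);R,t=Rt(c);d=R.T@np.array([(u-c['cx'])/f,(v-c['cy'])/f,1]);o=-R.T@t;return o+d*(z-o[2])/d[2]
E
python3 - <<'E'
from h import *
print('grip_depth',grip_depth)
S=cv2.imread('pics/side0.png');T=cv2.imread('pics/top0.png')
a=cv2.resize(S[140:340,190:350],None,fx=3,fy=3,interpolation=2)[:600]
b=cv2.resize(T[190:350,140:270],None,fx=2,fy=2,interpolation=2);c=cv2.resize(T[280:350,330:480],None,fx=2,fy=2,interpolation=2)
m=np.zeros((600,800,3),np.uint8);m[:,:480]=a;m[:320,490:750]=b;m[330:470,490:790]=c;cv2.imwrite('pics/crop0.png',m)
for n,I in(('side',S),('top',T)):
    d=np.load(n+'0.npy');P=cloud(n,d);h=cv2.cvtColor(I,cv2.COLOR_BGR2HSV)
    for nm,lo,hi in(('or',(5,170,120),(18,255,255)),('blue',(100,120,60),(125,255,255))):
        k,l,st,ce=cv2.connectedComponentsWithStats(cv2.inRange(h,lo,hi))
        for i in range(1,k):
            if st[i,4]>60:
                q=P[(l==i)&(d>0)];print(n,nm,st[i],ce[i].round(1),np.percentile(q,[3,50,97],axis=0).round(3).tolist())
for z,p in((0,(327,355)),):print(ray('top',*p,z))
P=cloud('top',np.load('top0.npy'))
for nm,u,v in(('table',300,330),('spigot top',229,255),('plate',218,220),('collar',235,236),('rest',352,306),('cradle',443,325),('can',270,182)):print(nm,P[v,u].round(4))
E
```

```text
grip_depth 0.0188
side or [243 157  13  21 172] [247.8 166.7] [[0.52, 0.244, 0.113], [0.528, 0.251, 0.142], [0.542, 0.261, 0.164]]
side or [207 173  13  23 213] [213.5 183.6] [[0.426, 0.18, 0.114], [0.436, 0.184, 0.142], [0.446, 0.191, 0.164]]
side or [245 185  13  12 120] [250.9 190.5] [[0.518, 0.245, 0.06], [0.531, 0.252, 0.072], [0.547, 0.261, 0.088]]
side or [211 203  13  12 131] [216.7 208.5] [[0.423, 0.18, 0.059], [0.435, 0.184, 0.074], [0.449, 0.188, 0.089]]
side or [246 263  14  23 240] [253.2 274.5] [[0.453, -0.145, 0.09], [0.463, -0.143, 0.115], [0.474, -0.125, 0.129]]
side or [249 292  12   8  72] [254.8 295.1] [[0.453, -0.146, 0.057], [0.462, -0.143, 0.065], [0.472, -0.134, 0.073]]
side blue [  17  123   82   91 2053] [ 53.5 160.7] [[-0.477, 1.81, -0.715], [-0.321, 1.903, -0.468], [-0.147, 2.175, -0.333]]
side blue [199 242  18  11 132] [207.7 247.3] [[0.381, 0.11, 0.001], [0.398, 0.116, 0.013], [0.416, 0.152, 0.019]]
side blue [ 269  354   55   43 1549] [296.5 374.4] [[0.453, -0.347, 0.028], [0.49, -0.336, 0.054], [0.53, -0.309, 0.06]]
top or [ 97  73  20 173 982] [106.9
[... 438 characters left out ...]
  13  13  73] [367.2 316.2] [[0.451, -0.144, 0.06], [0.465, -0.134, 0.126], [0.476, -0.123, 0.132]]
top or [186 319  20  18 163] [196.6 327.1] [[0.418, 0.181, -0.002], [0.435, 0.188, 0.158], [0.448, 0.247, 0.168]]
top blue [441 287  27  40 923] [454.  306.6] [[0.452, -0.345, 0.037], [0.49, -0.319, 0.055], [0.527, -0.299, 0.062]]
top blue [239 338  10  19 158] [243.8 346.9] [[0.377, 0.111, -0.001], [0.396, 0.118, 0.016], [0.412, 0.131, 0.022]]
[ 0.3824171  -0.05835095  0.        ]
table [ 0.4341  0.0011 -0.001 ]
spigot top [0.5746 0.1395 0.1438]
plate [0.6695 0.1883 0.0134]
collar [0.6208 0.1369 0.0947]
rest [ 0.4883 -0.1105  0.0015]
cradle [ 0.4515 -0.3018  0.0284]
can [0.7441 0.0719 0.0667]
```

View pics/crop0.png

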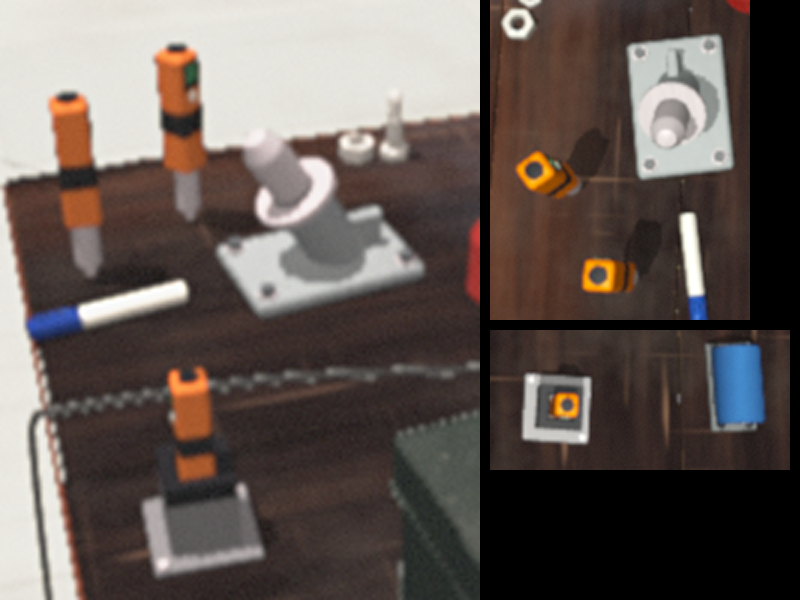

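The crop confirms it: the pen in the grey/black rest has its top at z≈0.13, while the two free-standing ones are larger (top ≈0.165), so the rest pen is the smallest. The spigot leans towards the robot. Now precise cap, post and gauge fits.

Run:
```python
from h import *
S=cv2.imread('pics/side0.png');T=cv2.imread('pics/top0.png')
ds=np.load('side0.npy');dt=np.load('top0.npy');Ps=cloud('side',ds);Pt=cloud('top',dt)
# cap
h=cv2.cvtColor(T,cv2.COLOR_BGR2HSV);m=cv2.inRange(h,(100,120,60),(125,255,255));m[:,:420]=0
r=cv2.minAreaRect(cv2.findContours(m,0,1)[0][0]);
B=cv2.boxPoints(r);W=np.array([ray('top',*p,.05) for p in B]);print('cap box',W.round(4).tolist(),W.mean(0))
q=Pt[(m>0)&(dt>0)];q=q[q[:,2]>.052];print('ridge',q.mean(0),np.linalg.svd(q[:,:2]-q[:,:2].mean(0))[2][0],q.min(0),q.max(0))
# plate
g=(np.abs(Pt[...,2]-.014)<.007)&(T.min(2)>110);g[:, :195]=0;g[:,270:]=0;g[:200]=0;g[285:]=0
c=max(cv2.findContours(g.astype(np.uint8),0,1)[0],key=cv2.contourArea);B=cv2.boxPoints(cv2.minAreaRect(c))
W=np.array([ray('top',*p,.014) for p in B]);print('plate',W.round(4).tolist(),W.mean(0),[np.linalg.norm(W[i]-W[i-1]) for i in range(4)])
# fit cylinder radius 18 with 30deg lean to spigot points of both views
from scipy.optimize import least_squares
def pts(P,d,I):
    k=(d>0)&(P[...,2]>.09)&(P[...,2]<.16)&(np.abs(P[...,0]-.59)<.1)&(np.abs(P[...,1]-.14)<.07)
    return P[k]
for nm,Q in(('side',pts(Ps,ds,S)),('top',pts(Pt,dt,T))):
    def res(p,Q=Q,full=0):
        o=np.array([p[0],p[1],.082]);a=np.array([-.5*np.cos(p[2]),-.5*np.sin(p[2]),.866])
        v=Q-o;s=v@a;rr=np.linalg.norm(v-np.outer(s,a),axis=1)
        spig=np.where(s<46,1,1)*0+np.where(s<.046,.018,.018-(s-.046)*.0085/.02)
        e=rr-spig
        e=np.where(rr>spig+.006,np.hypot(s,np.maximum(rr-.035,0))*1,e)   # else collar
        e2=np.where(s>.066,np.maximum(s-.066,0),e)
        return e2
    f=least_squares(res,[.60,.138,0],loss='soft_l1',f_scale=.002);print(nm,len(Q),f.x,np.median(abs(res(f.x))))
# gauge top
for nm,I,P,d,b in(('top',T,Pt,dt,(300,335,350,385)),('side',S,Ps,ds,(258,300,235,270))):
    k=np.zeros(d.shape,bool);k[b[0]:b[1],b[2]:b[3]]=1;k&=(d>0)&(P[...,2]>.120 if nm=='top' else P[...,2]>.08);q=P[k];print(nm,len(q),q.mean(0),q.min(0),q.max(0))
k=(np.abs(Pt[...,2]-.128)<.006);k[:300]=0;k[335:]=0;k[:,:350]=0;k[:,385:]=0
B=cv2.boxPoints(cv2.minAreaRect(max(cv2.findContours(k.astype(np.uint8),0,1)[0],key=cv2.contourArea)))
W=np.array([ray('top',*p,.128) for p in B]);print(W.round(4).tolist(),W.mean(0))
```

```text
cap box [[0.5281, -0.293, 0.05], [0.5328, -0.3432, 0.05], [0.4505, -0.3476, 0.05], [0.4459, -0.2979, 0.05]] [ 0.48932943 -0.32041798  0.05      ]
ridge [ 0.49031992 -0.32197934  0.05722376] [-0.99757693 -0.06957199] [ 0.45129208 -0.34275521  0.05200881] [ 0.53079139 -0.30107199  0.06648512]
plate [[0.6882, 0.2119, 0.014], [0.701, 0.1081, 0.014], [0.552, 0.0879, 0.014], [0.5396, 0.1897, 0.014]] [0.62018004 0.14940775 0.014     ] [np.float64(0.15019839202636237), np.float64(0.10460803960518124), np.float64(0.15035944661218759), np.float64(0.10261603712767339)]
side 419 [0.60255267 0.14888336 0.13232335] 0.0010761759577484695
top 574 [0.59981594 0.14725711 0.15365183] 0.0010574973522044584
top 124 [ 0.46106337 -0.13382399  0.12829524] [ 0.4499974  -0.14424859  0.12017324] [ 0.471376   -0.12275948  0.13451901]
side 332 [ 0.46256056 -0.14064705  0.11002248] [ 0.45159354 -0.14553402  0.08081681] [ 0.47516336 -0.12368201  0.13230824]
[[0.4709, -0.1223, 0.128], [0.4714, -0.1437, 0.128], [0.4502, -0.1438, 0.128], [0.4497, -0.1225, 0.128]] [ 0.46052228 -0.13307268  0.128     ]
```

```bash
cat >> h.py <<'E'
from scipy.spatial.transform import Rotation as Ro
def frame(yaw,pitch,flip=1):
    "tool z pitched `pitch` deg below horizontal along azimuth yaw; tool x on the upper/forward side"
    a,p=np.radians([yaw,pitch]);f=np.array([np.cos(a),np.sin(a),0]);u=np.array([0,0,1.])
    z=np.cos(p)*f-np.sin(p)*u;x=np.sin(p)*f+np.cos(p)*u
    return np.c_[flip*x,flip*np.cross(z,x),z]
def delta(R,g,s=None,R0=None,p0=None):
    "row for grasp point g (world) with tool rotation R"
    s=s or get_state();R0=s['tcp_rot'] if R0 is None else R0;p0=s['ee_pos'] if p0 is None else p0
    p=np.array(g)+grip_depth*R[:,2]
    t=R0.T@(p-p0)*100;w=Ro.from_matrix(R0.T@R).as_rotvec()
    print(dict(zip(('tx','ty','tz','rx','ry','rz'),np.r_[t,w].round(3).tolist())),'ang',np.degrees(np.linalg.norm(w)).round(1))
    return R,p
def st():
    s=get_state();print('t',s['time'],'j',s['joint_pos'].round(1),'g',(s['ee_pos']-grip_depth*s['tcp_rot'][:,2]).round(4),'F',s['contact_force'].round(2),'op',round(s['opening']*94,1),'gf',round(s['grip_force'],1));print(s['tcp_rot'].round(4));return s
E
python3 - <<'E'
from h import *
delta(frame(3.5,90),[.38,-.30,.28])
E
```

```text
{'tx': -44.866, 'ty': -75.674, 'tz': -5.546, 'rx': -0.001, 'ry': 0.002, 'rz': 2.798} ang 160.3
```

>>> move_arm:
  targets:
    - {"tx": 0, "ty": 0, "tz": -5.5, "rz": 0.15}
    - {"tx": -10, "ty": -17, "tz": -5.5, "rz": 0.6}
    - {"tx": -20, "ty": -33, "tz": -5.5, "rz": 1.1}
    - {"tx": -30, "ty": -50, "tz": -5.5, "rz": 1.6}
    - {"tx": -44.9, "ty": -75.7, "tz": -5.5, "rz": 2.2}
    - {"tx": -44.9, "ty": -75.7, "tz": -5.5, "rz": 2.798}
    - {"tx": -44.9, "ty": -75.7, "tz": -5.5, "rz": 2.798}
    - {"tx": -44.9, "ty": -75.7, "tz": -5.5, "rz": 2.798}
    - {"tx": -44.9, "ty": -75.7, "tz": -5.5, "rz": 2.798}
    - {"tx": -44.9, "ty": -75.7, "tz": -5.5, "rz": 2.798}
    - {"tx": -44.9, "ty": -75.7, "tz": -5.5, "rz": 2.798}
    - {"tx": -44.9, "ty": -75.7, "tz": -5.5, "rz": 2.798}
    - {"tx": -44.9, "ty": -75.7, "tz": -5.5, "rz": 2.798}
    - {"tx": -44.9, "ty": -75.7, "tz": -5.5, "rz": 2.798}
    - {"tx": -44.9, "ty": -75.7, "tz": -5.5, "rz": 2.798}
    - {"tx": -44.9, "ty": -75.7, "tz": -5.5, "rz": 2.798}
    - {"tx": -44.9, "ty": -75.7, "tz": -5.5, "rz": 2.798}
    - {"tx": -44.9, "ty": -75.7, "tz": -5.5, "rz": 2.798}
    - {"tx": -44.9, "ty": -75.7, "tz": -5.5, "rz": 2.798}
    - {"tx": -44.9, "ty": -75.7, "tz": -5.5, "rz": 2.798}
  grip: 9.4

```text
$.targets[0]: bad value
```

Run:
```python
from h import *
st()
R=frame(3.5,50);c=np.array([.4895,-.3205,.035])
delta(R,c-.1*R[:,2])
```

```text
t 0.15 j [66.9 15.8 86.3 -0.  78.  -6.9] g [0.1603 0.5518 0.2237] F [0.31 0.45 0.33] op 93.6 gf 0.0
[[-9.603e-01  2.790e-01 -5.000e-04]
 [ 2.790e-01  9.603e-01 -1.200e-03]
 [ 1.000e-04 -1.200e-03 -1.000e+00]]
{'tx': -51.041, 'ty': -76.326, 'tz': 10.854, 'rx': -0.963, 'ry': 0.169, 'rz': 2.644} ang 161.5
```

>>> move_arm:
  targets:
    - {"tx": 0, "ty": 0, "tz": -5.5, "rx": 0, "ry": 0, "rz": 0.15}
    - {"tx": -10, "ty": -17, "tz": -5.5, "rx": 0, "ry": 0, "rz": 0.6}
    - {"tx": -20, "ty": -33, "tz": -5.5, "rx": 0, "ry": 0, "rz": 1.1}
    - {"tx": -30, "ty": -50, "tz": -5.5, "rx": 0, "ry": 0, "rz": 1.6}
    - {"tx": -44.9, "ty": -75.7, "tz": -5.5, "rx": 0, "ry": 0, "rz": 2.2}
    - {"tx": -44.9, "ty": -75.7, "tz": -5.5, "rx": 0, "ry": 0, "rz": 2.798}
    - {"tx": -44.9, "ty": -75.7, "tz": -5.5, "rx": 0, "ry": 0, "rz": 2.798}
    - {"tx": -44.9, "ty": -75.7, "tz": -5.5, "rx": 0, "ry": 0, "rz": 2.798}
    - {"tx": -44.9, "ty": -75.7, "tz": -5.5, "rx": 0, "ry": 0, "rz": 2.798}
    - {"tx": -44.9, "ty": -75.7, "tz": -5.5, "rx": 0, "ry": 0, "rz": 2.798}
    - {"tx": -44.9, "ty": -75.7, "tz": -5.5, "rx": 0, "ry": 0, "rz": 2.798}
    - {"tx": -44.9, "ty": -75.7, "tz": -5.5, "rx": 0, "ry": 0, "rz": 2.798}
    - {"tx": -44.9, "ty": -75.7, "tz": -5.5, "rx": 0, "ry": 0, "rz": 2.798}
    - {"tx": -44.9, "ty": -75.7, "tz": -5.5, "rx": 0, "ry": 0, "rz": 2.798}
    - {"tx": -44.9, "ty": -75.7, "tz": -5.5, "rx": 0, "ry": 0, "rz": 2.798}
    - {"tx": -44.9, "ty": -75.7, "tz": -5.5, "rx": 0, "ry": 0, "rz": 2.798}
    - {"tx": -44.9, "ty": -75.7, "tz": -5.5, "rx": 0, "ry": 0, "rz": 2.798}
    - {"tx": -44.9, "ty": -75.7, "tz": -5.5, "rx": 0, "ry": 0, "rz": 2.798}
    - {"tx": -44.9, "ty": -75.7, "tz": -5.5, "rx": 0, "ry": 0, "rz": 2.798}
    - {"tx": -44.9, "ty": -75.7, "tz": -5.5, "rx": 0, "ry": 0, "rz": 2.798}
  grip: 9.4

```text
time: 2.15
ee_pos: [0.381, -0.304, 0.2593]
tcp_rot: [[0.998, 0.056, -0.001], [0.056, -0.998, -0.0], [-0.001, 0.0, -1.0]]
contact_force: [-0.0, 1.0, -0.8]
opening: 1.002
grip_force: 0.0
```

Run:
```python
from h import *
st()
R=frame(3.5,50);c=np.array([.4895,-.3205,.035])
delta(R,c-.1*R[:,2])
```

```text
t 2.15 j [-46.7   6.6  90.6  -0.   82.8  40.1] g [ 0.381  -0.304   0.2781] F [-0.03  1.03 -0.79] op 94.2 gf 0.0
[[ 9.984e-01  5.610e-02 -7.000e-04]
 [ 5.610e-02 -9.984e-01 -4.000e-04]
 [-7.000e-04  4.000e-04 -1.000e+00]]
{'tx': 5.53, 'ty': 2.271, 'tz': 16.204, 'rx': 0.002, 'ry': 0.699, 'rz': -0.005} ang 40.0
```

>>> move_arm:
  targets:
    - {"tx": 1, "ty": 2.3, "tz": 3, "rx": 0, "ry": 0.15, "rz": 0}
    - {"tx": 2, "ty": 2.3, "tz": 6, "rx": 0, "ry": 0.3, "rz": 0}
    - {"tx": 3, "ty": 2.3, "tz": 9, "rx": 0, "ry": 0.45, "rz": 0}
    - {"tx": 4.3, "ty": 2.3, "tz": 12.5, "rx": 0, "ry": 0.58, "rz": -0.005}
    - {"tx": 5.53, "ty": 2.27, "tz": 16.2, "rx": 0.002, "ry": 0.699, "rz": -0.005}
    - {"tx": 5.53, "ty": 2.27, "tz": 16.2, "rx": 0.002, "ry": 0.699, "rz": -0.005}
    - {"tx": 5.53, "ty": 2.27, "tz": 16.2, "rx": 0.002, "ry": 0.699, "rz": -0.005}
    - {"tx": 5.53, "ty": 2.27, "tz": 16.2, "rx": 0.002, "ry": 0.699, "rz": -0.005}
    - {"tx": 5.53, "ty": 2.27, "tz": 16.2, "rx": 0.002, "ry": 0.699, "rz": -0.005}

```text
time: 3.05
ee_pos: [0.4379, -0.32, 0.1003]
tcp_rot: [[0.763, 0.068, 0.643], [0.054, -0.998, 0.041], [0.644, 0.003, -0.765]]
contact_force: [1.1, -0.4, 0.2]
opening: 1.001
grip_force: 0.0
```

Run:
```python
from h import *
s=st()
R=frame(3.5,50);c=np.array([.4895,-.3205,.035])
delta(R,c)
im,d=get_image('wrist');cv2.imwrite('pics/wrist1.png',im);np.save('wrist1.npy',d)
```

```text
t 3.05 j [-71.3  12.8 124.9  57.8  47.3 -28. ] g [ 0.4258 -0.3208  0.1146] F [ 1.14 -0.4   0.23] op 94.1 gf 0.0
[[ 0.7632  0.0676  0.6426]
 [ 0.0536 -0.9977  0.0414]
 [ 0.6439  0.0028 -0.7651]]
{'tx': -0.27, 'ty': 0.384, 'tz': 10.185, 'rx': -0.002, 'ry': -0.001, 'rz': 0.007} ang 0.4
```

View pics/wrist1.png

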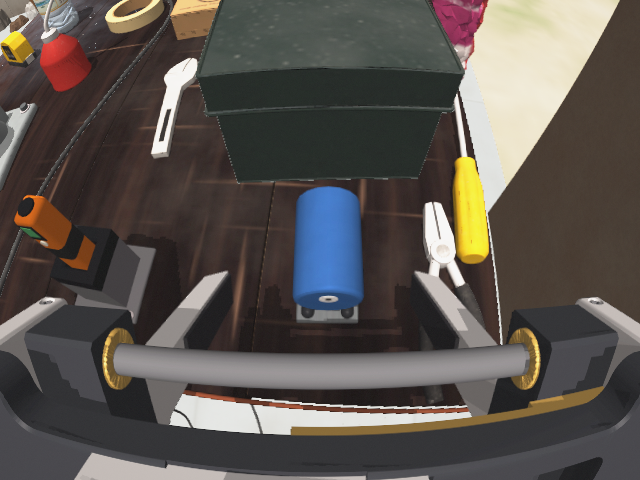

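The wrist view shows the cap centred between the fingers (pixel 328,245), its white spot at (328,299), the pen in its rest at left. Going in.

>>> move_arm:
  targets:
    - {"tx": -0.2, "ty": 0.38, "tz": 2.5, "rx": 0, "ry": 0, "rz": 0.007}
    - {"tx": -0.27, "ty": 0.38, "tz": 5, "rx": 0, "ry": 0, "rz": 0.007}
    - {"tx": -0.27, "ty": 0.38, "tz": 7.5, "rx": 0, "ry": 0, "rz": 0.007}
    - {"tx": -0.27, "ty": 0.38, "tz": 9, "rx": 0, "ry": 0, "rz": 0.007}
    - {"tx": -0.27, "ty": 0.38, "tz": 10.2, "rx": 0, "ry": 0, "rz": 0.007}
    - {"tx": -0.27, "ty": 0.38, "tz": 10.2, "rx": 0, "ry": 0, "rz": 0.007}
    - {"tx": -0.27, "ty": 0.38, "tz": 10.2, "rx": 0, "ry": 0, "rz": 0.007}
    - {"tx": -0.27, "ty": 0.38, "tz": 10.2, "rx": 0, "ry": 0, "rz": 0.007}

```text
time: 3.9
ee_pos: [0.5011, -0.3194, 0.0199]
tcp_rot: [[0.763, 0.061, 0.643], [0.045, -0.998, 0.041], [0.644, -0.003, -0.765]]
contact_force: [0.1, -0.3, -0.7]
opening: 0.997
grip_force: 0.0
```

Run:
```python
from h import *
s=st()
R=frame(3.5,50);c=np.array([.4895,-.3205,.035])
delta(R,c)
```

```text
t 3.9 j [-62.8  23.8 126.1  74.7  37.8 -41.1] g [ 0.489  -0.3202  0.0343] F [ 0.1  -0.34 -0.7 ] op 93.7 gf 0.0
[[ 0.7635  0.0612  0.6429]
 [ 0.0452 -0.9981  0.0414]
 [ 0.6443 -0.0026 -0.7648]]
{'tx': 0.082, 'ty': 0.041, 'tz': -0.025, 'rx': -0.002, 'ry': -0.002, 'rz': -0.002} ang 0.2
```

Grip, then lift.

>>> move_arm:
  targets:
    - {"tx": 0, "ty": 0, "tz": 0, "rx": 0, "ry": 0, "rz": 0}
    - {"tx": 0, "ty": 0, "tz": 0, "rx": 0, "ry": 0, "rz": 0}
    - {"tx": 0, "ty": 0, "tz": 0, "rx": 0, "ry": 0, "rz": 0}
    - {"tx": 0, "ty": 0, "tz": 0, "rx": 0, "ry": 0, "rz": 0}
    - {"tx": 0, "ty": 0, "tz": 0, "rx": 0, "ry": 0, "rz": 0}
    - {"tx": 0, "ty": 0, "tz": 0, "rx": 0, "ry": 0, "rz": 0}
    - {"tx": 0, "ty": 0, "tz": 0, "rx": 0, "ry": 0, "rz": 0}
    - {"tx": 0, "ty": 0, "tz": 0, "rx": 0, "ry": 0, "rz": 0}
  grip: 3
  newtons: 40

```text
time: 4.7
ee_pos: [0.5008, -0.3207, 0.0188]
tcp_rot: [[0.764, 0.059, 0.642], [0.043, -0.998, 0.04], [0.643, -0.003, -0.766]]
contact_force: [-0.0, -4.3, -0.1]
opening: 0.528
grip_force: 40.0
```

Run:
```python
from h import *
s=st()
P0=np.array([.6015,.148,.082])
R=frame(3.5,60);delta(R,[.42,-.30,.27])
```

```text
t 4.7 j [-62.9  23.9 126.1  74.8  37.7 -41.2] g [ 0.4887 -0.3215  0.0332] F [-0.03 -4.28 -0.06] op 49.7 gf 40.0
[[ 0.7644  0.0586  0.6421]
 [ 0.0433 -0.9983  0.0397]
 [ 0.6433 -0.0025 -0.7656]]
{'tx': 9.747, 'ty': -2.604, 'tz': -22.485, 'rx': -0.001, 'ry': -0.175, 'rz': -0.003} ang 10.0
```

>>> move_arm:
  targets:
    - {"tx": 1.3, "ty": 0, "tz": -1.5, "rx": 0, "ry": 0, "rz": 0}
    - {"tx": 3.2, "ty": 0, "tz": -3.8, "rx": 0, "ry": 0, "rz": 0}
    - {"tx": 5, "ty": -0.5, "tz": -7, "rx": 0, "ry": 0, "rz": 0}
    - {"tx": 7, "ty": -1, "tz": -11, "rx": 0, "ry": -0.05, "rz": 0}
    - {"tx": 8, "ty": -1.7, "tz": -15, "rx": 0, "ry": -0.1, "rz": 0}
    - {"tx": 9, "ty": -2.3, "tz": -19, "rx": 0, "ry": -0.15, "rz": 0}
    - {"tx": 9.7, "ty": -2.6, "tz": -22.5, "rx": 0, "ry": -0.175, "rz": 0}
    - {"tx": 9.7, "ty": -2.6, "tz": -22.5, "rx": 0, "ry": -0.175, "rz": 0}
    - {"tx": 9.7, "ty": -2.6, "tz": -22.5, "rx": 0, "ry": -0.175, "rz": 0}

```text
time: 5.6
ee_pos: [0.4277, -0.2968, 0.2519]
tcp_rot: [[0.865, 0.062, 0.497], [0.05, -0.998, 0.037], [0.499, -0.007, -0.867]]
contact_force: [0.4, -0.0, -4.3]
opening: 0.527
grip_force: 40.0
```

Run:
```python
from h import *
s=st()
for f in (.25,.5,.75,1):
    R=frame(3.5+4.5*f,60+50*f);delta(R,np.array([.42,-.30,.27])*(1-f)+f*np.array([.53,.138,.27]),s)
```

```text
t 5.6 j [-63.4  -0.4 106.7  30.6  64.8  12.1] g [ 0.4184 -0.2975  0.2682] F [ 0.44 -0.03 -4.28] op 49.6 gf 40.0
[[ 0.8654  0.062   0.4972]
 [ 0.0504 -0.9981  0.0367]
 [ 0.4986 -0.0067 -0.8668]]
{'tx': 2.743, 'ty': -10.498, 'tz': 1.64, 'rx': 0.001, 'ry': -0.217, 'rz': -0.02} ang 12.5
{'tx': 5.286, 'ty': -21.251, 'tz': 3.278, 'rx': 0.005, 'ry': -0.435, 'rz': -0.039} ang 25.0
{'tx': 7.868, 'ty': -31.989, 'tz': 4.836, 'rx': 0.005, 'ry': -0.653, 'rz': -0.059} ang 37.6
{'tx': 10.504, 'ty': -42.712, 'tz': 6.324, 'rx': -0.0, 'ry': -0.871, 'rz': -0.08} ang 50.1
```

>>> move_arm:
  targets:
    - {"tx": 1.4, "ty": -5.2, "tz": 0.8, "rx": 0, "ry": -0.11, "rz": -0.01}
    - {"tx": 2.7, "ty": -10.5, "tz": 1.6, "rx": 0, "ry": -0.217, "rz": -0.02}
    - {"tx": 4, "ty": -15.8, "tz": 2.4, "rx": 0.003, "ry": -0.33, "rz": -0.03}
    - {"tx": 5.3, "ty": -21.2, "tz": 3.3, "rx": 0.005, "ry": -0.435, "rz": -0.039}
    - {"tx": 6.6, "ty": -26.5, "tz": 4, "rx": 0.005, "ry": -0.54, "rz": -0.05}
    - {"tx": 7.9, "ty": -32, "tz": 4.8, "rx": 0.005, "ry": -0.653, "rz": -0.059}
    - {"tx": 9.2, "ty": -37.4, "tz": 5.6, "rx": 0.002, "ry": -0.76, "rz": -0.07}
    - {"tx": 10.5, "ty": -42.7, "tz": 6.3, "rx": 0, "ry": -0.871, "rz": -0.08}
    - {"tx": 10.5, "ty": -42.7, "tz": 6.3, "rx": 0, "ry": -0.871, "rz": -0.08}
    - {"tx": 10.5, "ty": -42.7, "tz": 6.3, "rx": 0, "ry": -0.871, "rz": -0.08}
    - {"tx": 10.5, "ty": -42.7, "tz": 6.3, "rx": 0, "ry": -0.871, "rz": -0.08}
    - {"tx": 10.5, "ty": -42.7, "tz": 6.3, "rx": 0, "ry": -0.871, "rz": -0.08}

```text
time: 6.8
ee_pos: [0.5241, 0.1346, 0.2515]
tcp_rot: [[0.93, 0.138, -0.341], [0.128, -0.99, -0.05], [-0.344, 0.003, -0.939]]
contact_force: [-0.8, -0.2, -2.5]
opening: 0.528
grip_force: 40.0
```

Run:
```python
from h import *
s=st()
P0=np.array([.6012,.148,.082]);a=np.radians(8);ax=np.array([-.5*np.cos(a),-.5*np.sin(a),.8660])
R=frame(8,110);off=np.array([.0018,0,-.0009])
delta(R,P0+.12*ax-R@off)
for n in('side','top'):
    im,d=get_image(n);cv2.imwrite(f'pics/{n}2.png',im);np.save(n+'2.npy',d)
S=cv2.imread('pics/side2.png');T=cv2.imread('pics/top2.png')
m=np.zeros((600,800,3),np.uint8)
m[:480,:400]=cv2.resize(S[90:250,190:323],(400,480),interpolation=2);m[:480,400:]=cv2.resize(T[150:310,140:273],(400,480),interpolation=2);cv2.imwrite('pics/c2.png',m)
```

```text
t 6.8 j [  7.3  24.   70.6  -0.4 105.5  89.4] g [0.5305 0.1355 0.2691] F [-0.84 -0.2  -2.46] op 49.7 gf 40.0
[[ 0.93    0.1376 -0.3408]
 [ 0.1283 -0.9905 -0.0498]
 [-0.3444  0.0026 -0.9388]]
{'tx': 3.794, 'ty': -0.278, 'tz': 7.498, 'rx': 0.002, 'ry': 0.003, 'rz': -0.002} ang 0.2
```

View pics/c2.png

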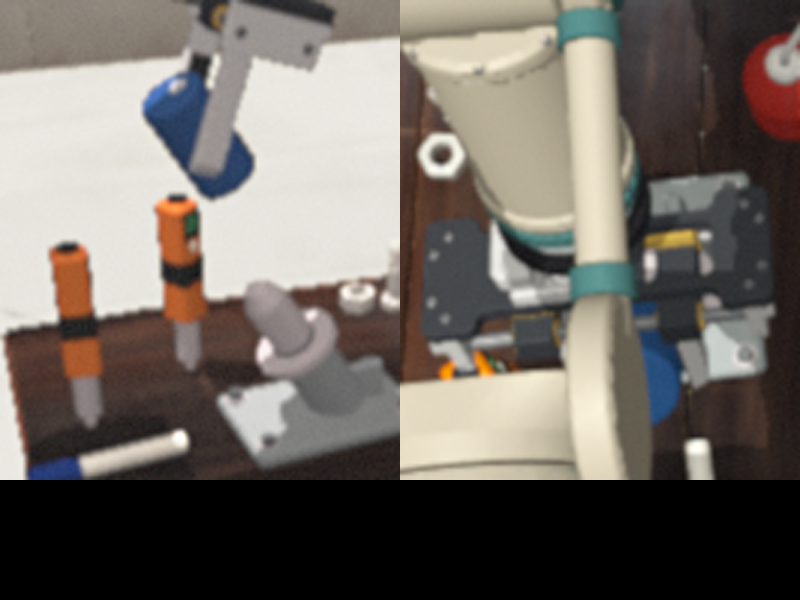

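The cap is held with its axis about parallel to the spigot (side view: cap 200,130 in the crop, spigot 280,320). Move to pre-insertion and check the relative alignment from the side depth.

>>> move_arm:
  targets:
    - {"tx": 1.9, "ty": -0.15, "tz": 2, "rx": 0, "ry": 0, "rz": 0}
    - {"tx": 3, "ty": -0.28, "tz": 4, "rx": 0.002, "ry": 0.003, "rz": -0.002}
    - {"tx": 3.8, "ty": -0.28, "tz": 6, "rx": 0.002, "ry": 0.003, "rz": -0.002}
    - {"tx": 3.8, "ty": -0.28, "tz": 7.5, "rx": 0.002, "ry": 0.003, "rz": -0.002}
    - {"tx": 3.8, "ty": -0.28, "tz": 7.5, "rx": 0.002, "ry": 0.003, "rz": -0.002}
    - {"tx": 3.8, "ty": -0.28, "tz": 7.5, "rx": 0.002, "ry": 0.003, "rz": -0.002}
    - {"tx": 3.8, "ty": -0.28, "tz": 7.5, "rx": 0.002, "ry": 0.003, "rz": -0.002}

```text
time: 7.6
ee_pos: [0.5356, 0.1387, 0.1713]
tcp_rot: [[0.933, 0.138, -0.332], [0.13, -0.99, -0.046], [-0.335, -0.0, -0.942]]
contact_force: [-0.5, 0.5, -3.0]
opening: 0.531
grip_force: 40.0
```

```bash
cat > fit.py <<'E'
from h import *
from scipy.optimize import least_squares
def capfit(n,im,d):
    "cap axis: point at the cloud's mean plane and direction (towards closed end)"
    h=cv2.cvtColor(im,cv2.COLOR_BGR2HSV);m=cv2.inRange(h,(100,120,50),(125,255,255))>0
    P=cloud(n,d);m&=(d>0)&(np.abs(P[...,0]-.55)<.12)&(np.abs(P[...,1]-.14)<.09)&(P[...,2]>.05);Q=P[m]
    def ax(p):
        v=np.array([-p[2],-p[3],.866]);return np.array([p[0],p[1],.18]),v/np.linalg.norm(v)
    def res(p):
        o,a=ax(p);v=Q-o;s=v@a;r=np.linalg.norm(v-np.outer(s,a),axis=1)
        return r-.025
    # drop the end face: nothing far inside the tube counts thanks to soft_l1
    f=least_squares(res,[.545,.14,.495,.07],loss='soft_l1',f_scale=.001);o,a=ax(f.x)
    s=(Q-o)@a
    return o,a,len(Q),np.percentile(s,[1,99]),np.median(abs(res(f.x)))
E
python3 - <<'E'
from fit import *
s=st()
P0=np.array([.6012,.148,.082]);a=np.radians(8);ax=np.array([-.5*np.cos(a),-.5*np.sin(a),.8660])
Ps=np.array([.60255,.14888,.082]);as_=np.array([-.5*np.cos(.132),-.5*np.sin(.132),.866])
im,d=get_image('side');cv2.imwrite('pics/side3.png',im)
o,v,n,e,r=capfit('side',im,d);print(o,v,n,e,r)
g=s['ee_pos']-grip_depth*s['tcp_rot'][:,2]
# distance of spigot axis (side fit) from cap axis at mouth height and tip
for k in(.066,.03):
    q=Ps+k*as_;w=q-o;w=w-(w@v)*v;print('spigot minus cap axis at',k,w.round(4),'tool',(s['tcp_rot'].T@w*1000).round(1))
print('angle',np.degrees(np.arccos(v@as_)),'cap axis tool',s['tcp_rot'].T@v, 'post axis tool',s['tcp_rot'].T@as_)
w=g-o;w-=(w@v)*v;print('grasp off cap axis',s['tcp_rot'].T@w*1000)
E
```

```text
t 7.6 j [ 7.4 26.9 76.9 -0.1 95.8 89.5] g [0.5418 0.1396 0.189 ] F [-0.52  0.53 -3.01] op 49.9 gf 40.0
[[ 9.332e-01  1.376e-01 -3.319e-01]
 [ 1.298e-01 -9.905e-01 -4.570e-02]
 [-3.350e-01 -4.000e-04 -9.422e-01]]
[0.55032551 0.14120978 0.18      ] [-0.47309393 -0.06048144  0.87893352] 405 [-0.02552782  0.05105767] 0.0014898666050926976
spigot minus cap axis at 0.066 [-0.0019  0.0006 -0.001 ] tool [-1.4 -0.8  1.6]
spigot minus cap axis at 0.03 [-0.0011  0.0008 -0.0005] tool [-0.8 -0.9  0.9]
angle 1.5675301722453603 cap axis tool [-0.74379021 -0.00554806 -0.66839011] post axis tool [-0.76119958 -0.0033693  -0.64847501]
grasp off cap axis [-2.21507947  0.48346231  2.46094626]
```

>>> move_arm:
  targets:
    - {"tx": 0.7, "ty": -0.08, "tz": 0.75, "rx": 0, "ry": 0, "rz": 0}
    - {"tx": 1.2, "ty": -0.08, "tz": 1.2, "rx": 0, "ry": 0, "rz": 0}
    - {"tx": 1.8, "ty": -0.08, "tz": 1.7, "rx": 0, "ry": 0, "rz": 0}
    - {"tx": 2.4, "ty": -0.08, "tz": 2.2, "rx": 0, "ry": 0, "rz": 0}
    - {"tx": 3.0, "ty": -0.08, "tz": 2.7, "rx": 0, "ry": 0, "rz": 0}
    - {"tx": 3.0, "ty": -0.08, "tz": 2.7, "rx": 0, "ry": 0, "rz": 0}

```text
time: 8.25
ee_pos: [0.5537, 0.1428, 0.1329]
tcp_rot: [[0.932, 0.139, -0.336], [0.131, -0.99, -0.047], [-0.339, -0.0, -0.941]]
contact_force: [-0.6, -0.6, -3.9]
opening: 0.531
grip_force: 40.0
```

Run:
```python
from fit import *
s=st();print('tool F',s['tcp_rot'].T@s['contact_force'],s['wrist_torque'])
P0=np.array([.6012,.148,.082]);a=np.radians(8);ax=np.array([-.5*np.cos(a),-.5*np.sin(a),.8660])
R=frame(8,110);off=np.array([.0018,0,-.0009])
delta(R,P0+.04*ax-R@off)
im,d=get_image('side');cv2.imwrite('pics/side4.png',im)
print(capfit('side',im,d))
```

```text
t 8.25 j [ 7.6 30.1 77.1 -0.1 92.7 89.6] g [0.56   0.1437 0.1506] F [-0.63 -0.65 -3.89] op 49.9 gf 40.0
[[ 9.315e-01  1.387e-01 -3.362e-01]
 [ 1.306e-01 -9.903e-01 -4.660e-02]
 [-3.394e-01 -5.000e-04 -9.406e-01]]
tool F [0.64883927 0.55559759 3.89724403] [-0.00413018 -0.20818309  0.00824622]
{'tx': 2.981, 'ty': 0.147, 'tz': 2.553, 'rx': -0.001, 'ry': -0.003, 'rz': -0.0} ang 0.2
(array([0.54749904, 0.1430542 , 0.18      ]), array([-0.47892416, -0.05373652,  0.87621004]), 381, array([-0.07046589,  0.00724883]), np.float64(0.0014788406494538504))
```

>>> move_arm:
  targets:
    - {"tx": 0.6, "ty": 0, "tz": 0.5, "rx": 0, "ry": 0, "rz": 0}
    - {"tx": 1.2, "ty": 0.05, "tz": 1.0, "rx": 0, "ry": 0, "rz": 0}
    - {"tx": 1.8, "ty": 0.05, "tz": 1.5, "rx": 0, "ry": 0, "rz": 0}
    - {"tx": 2.3, "ty": 0.05, "tz": 1.95, "rx": 0, "ry": 0, "rz": 0}
    - {"tx": 2.6, "ty": 0.05, "tz": 2.2, "rx": 0, "ry": 0, "rz": 0}
    - {"tx": 2.6, "ty": 0.05, "tz": 2.2, "rx": 0, "ry": 0, "rz": 0}

```text
time: 8.9
ee_pos: [0.5706, 0.1446, 0.1041]
tcp_rot: [[0.932, 0.139, -0.335], [0.131, -0.99, -0.046], [-0.338, -0.0, -0.941]]
contact_force: [0.1, 0.1, -3.8]
opening: 0.529
grip_force: 40.0
```

Run:
```python
from fit import *
s=st();print('tool F',s['tcp_rot'].T@s['contact_force'],s['wrist_torque'])
P0=np.array([.6012,.148,.082]);a=np.radians(8);ax=np.array([-.5*np.cos(a),-.5*np.sin(a),.8660])
R=frame(8,110);off=np.array([.0018,0,-.0009])
delta(R,P0+.04*ax-R@off)
```

```text
t 8.9 j [ 7.5 32.6 76.7 -0.1 90.5 89.6] g [0.5769 0.1455 0.1218] F [ 0.11  0.12 -3.76] op 49.7 gf 40.0
[[ 9.319e-01  1.386e-01 -3.353e-01]
 [ 1.306e-01 -9.903e-01 -4.650e-02]
 [-3.385e-01 -5.000e-04 -9.410e-01]]
tool F [ 1.38949954 -0.09953482  3.49921516] [ 0.00628543 -0.19696365 -0.04325622]
{'tx': 0.401, 'ty': 0.094, 'tz': 0.427, 'rx': -0.001, 'ry': -0.004, 'rz': -0.0} ang 0.2
```

Still free. Press on a few mm further onto the collar.

>>> move_arm:
  targets:
    - {"tx": 0.2, "ty": 0.03, "tz": 0.18, "rx": 0, "ry": 0, "rz": 0}
    - {"tx": 0.4, "ty": 0.05, "tz": 0.36, "rx": 0, "ry": 0, "rz": 0}
    - {"tx": 0.55, "ty": 0.05, "tz": 0.5, "rx": 0, "ry": 0, "rz": 0}
    - {"tx": 0.65, "ty": 0.05, "tz": 0.6, "rx": 0, "ry": 0, "rz": 0}
    - {"tx": 0.65, "ty": 0.05, "tz": 0.6, "rx": 0, "ry": 0, "rz": 0}

```text
time: 9.4
ee_pos: [0.5732, 0.1446, 0.1008]
tcp_rot: [[0.932, 0.138, -0.336], [0.13, -0.99, -0.047], [-0.339, -0.0, -0.941]]
contact_force: [-3.3, -0.9, 11.7]
opening: 0.529
grip_force: 40.0
```

Run:
```python
from fit import *
s=st();print('tool F',s['tcp_rot'].T@s['contact_force'],s['wrist_torque'])
P0=np.array([.6012,.148,.082]);a=np.radians(8);ax=np.array([-.5*np.cos(a),-.5*np.sin(a),.8660])
R=frame(8,110);off=np.array([.0018,0,-.0009])
delta(R,P0+.04*ax-R@off)
```

```text
t 9.4 j [ 7.5 33.  76.5 -0.1 90.4 89.6] g [0.5796 0.1455 0.1185] F [-3.31 -0.94 11.7 ] op 49.8 gf 40.0
[[ 9.315e-01  1.385e-01 -3.362e-01]
 [ 1.304e-01 -9.904e-01 -4.660e-02]
 [-3.394e-01 -4.000e-04 -9.406e-01]]
tool F [-7.17643735  0.47234174 -9.84935168] [-0.31889518  1.25269983 -0.10355499]
{'tx': 0.043, 'ty': 0.057, 'tz': 0.202, 'rx': -0.001, 'ry': -0.003, 'rz': -0.001} ang 0.2
```

Contact along the spigot's axis — seated. Release and back off.

>>> move_arm:
  targets:
    - {"tx": 0.65, "ty": 0.05, "tz": 0.55, "rx": 0, "ry": 0, "rz": 0}
    - {"tx": 0, "ty": 0, "tz": 0, "rx": 0, "ry": 0, "rz": 0}
    - {"tx": 0, "ty": 0, "tz": 0, "rx": 0, "ry": 0, "rz": 0}
    - {"tx": 0, "ty": 0, "tz": 0, "rx": 0, "ry": 0, "rz": 0}
    - {"tx": 0, "ty": 0, "tz": 0, "rx": 0, "ry": 0, "rz": 0}
    - {"tx": 0, "ty": 0, "tz": 0, "rx": 0, "ry": 0, "rz": 0}
    - {"tx": 0, "ty": 0, "tz": 0, "rx": 0, "ry": 0, "rz": 0}
    - {"tx": 0, "ty": 0, "tz": 0, "rx": 0, "ry": 0, "rz": 0}
    - {"tx": 0, "ty": 0, "tz": -2, "rx": 0, "ry": 0, "rz": 0}
    - {"tx": 0, "ty": 0, "tz": -4, "rx": 0, "ry": 0, "rz": 0}
    - {"tx": 0, "ty": 0, "tz": -7, "rx": 0, "ry": 0, "rz": 0}
    - {"tx": 0, "ty": 0, "tz": -11, "rx": 0, "ry": 0, "rz": 0}
    - {"tx": 0, "ty": 0, "tz": -14, "rx": 0, "ry": 0, "rz": 0}
    - {"tx": 0, "ty": 0, "tz": -14, "rx": 0, "ry": 0, "rz": 0}
    - {"tx": 0, "ty": 0, "tz": -14, "rx": 0, "ry": 0, "rz": 0}
  grip: 9.4

```text
time: 10.9
ee_pos: [0.6215, 0.1512, 0.2286]
tcp_rot: [[0.932, 0.139, -0.334], [0.131, -0.99, -0.046], [-0.337, -0.0, -0.941]]
contact_force: [-0.5, -0.2, -0.5]
opening: 1.003
grip_force: 0.0
```

Run:
```python
from fit import *
s=st()
im,d=get_image('side');cv2.imwrite('pics/side5.png',im);np.save('side5.npy',d)
o,v,n,e,r=capfit('side',im,d);print(o,v,n,e,r);print('mouth?',o+e[0]*v,'closed',o+e[1]*v)
w,_=get_image('wrist')
m=np.zeros((480,800,3),np.uint8);m[:,:400]=cv2.resize(im[150:262,240:333],(400,480),interpolation=2);m[:300,400:]=cv2.resize(w,(400,300));cv2.imwrite('pics/c5.png',m)
for f in(.5,1):
  delta(frame(8-8*f,110-20*f),np.array([.632,.152,.25])*(1-f)+f*np.array([.461,-.1335,.25]),s)
```

```text
t 10.9 j [ 7.500e+00  3.350e+01  5.730e+01 -1.000e-01  1.089e+02  8.950e+01] g [0.6278 0.1521 0.2463] F [-0.54 -0.18 -0.54] op 94.3 gf 0.0
[[ 9.323e-01  1.387e-01 -3.340e-01]
 [ 1.307e-01 -9.903e-01 -4.630e-02]
 [-3.372e-01 -5.000e-04 -9.414e-01]]
[0.54399038 0.14209956 0.18      ] [-0.50819054 -0.05604451  0.85941921] 580 [-0.10627482 -0.03100239] 0.0013721722440793588
mouth? [0.59799824 0.14805568 0.08866538] closed [0.5597455  0.14383708 0.15335595]
{'tx': -9.256, 'ty': 12.999, 'tz': 3.001, 'rx': 0.017, 'ry': 0.169, 'rz': 0.067} ang 10.5
{'tx': -18.777, 'ty': 25.973, 'tz': 6.435, 'rx': 0.023, 'ry': 0.343, 'rz': 0.138} ang 21.2
```

View pics/c5.png

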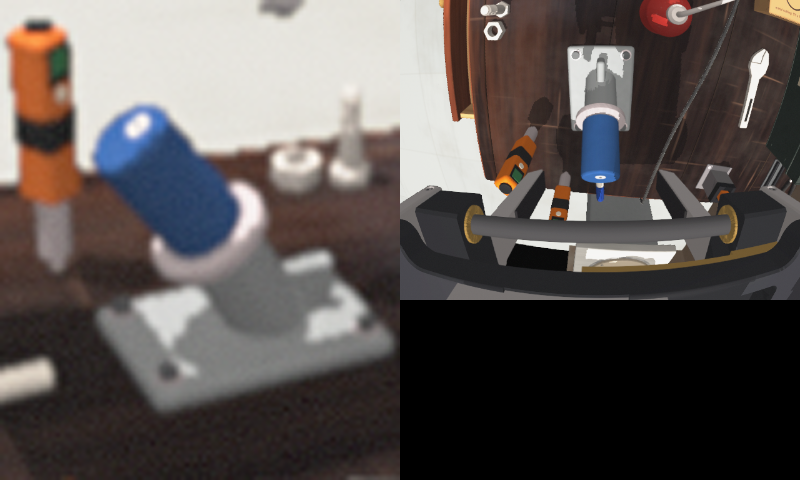

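The cap sits flush on the collar with the white spot on the closed end (side crop 135,125). Now to the pen.

>>> move_arm:
  targets:
    - {"tx": -2, "ty": 2.6, "tz": 0.3, "rx": 0, "ry": 0.03, "rz": 0.01}
    - {"tx": -5, "ty": 6.5, "tz": 1.5, "rx": 0.01, "ry": 0.08, "rz": 0.03}
    - {"tx": -9.3, "ty": 13, "tz": 3, "rx": 0.017, "ry": 0.169, "rz": 0.067}
    - {"tx": -14, "ty": 19.5, "tz": 4.7, "rx": 0.02, "ry": 0.25, "rz": 0.1}
    - {"tx": -18.8, "ty": 26, "tz": 6.4, "rx": 0.023, "ry": 0.343, "rz": 0.138}
    - {"tx": -18.8, "ty": 26, "tz": 6.4, "rx": 0.023, "ry": 0.343, "rz": 0.138}
    - {"tx": -18.8, "ty": 26, "tz": 6.4, "rx": 0.023, "ry": 0.343, "rz": 0.138}
    - {"tx": -18.8, "ty": 26, "tz": 6.4, "rx": 0.023, "ry": 0.343, "rz": 0.138}
    - {"tx": -18.8, "ty": 26, "tz": 6.4, "rx": 0.023, "ry": 0.343, "rz": 0.138}

```text
time: 11.9
ee_pos: [0.4596, -0.1338, 0.2309]
tcp_rot: [[1.0, -0.003, -0.002], [-0.003, -1.0, 0.001], [-0.002, -0.001, -1.0]]
contact_force: [0.5, 0.7, 0.4]
opening: 0.998
grip_force: 0.0
```

Run:
```python
from h import *
s=st()
im,d=get_image('wrist');cv2.imwrite('pics/wrist6.png',im)
T=calibration('wrist')['T_tool_cam'];c,f=cam('wrist');print('f',f)
h=cv2.cvtColor(im,cv2.COLOR_BGR2HSV);m=cv2.inRange(h,(5,170,100),(18,255,255))
def wpt(u,v,z):
    x=np.array([u-c['cx'],v-c['cy']]);r=np.linalg.norm(x);th=r/f;ray=np.r_[x/r*np.sin(th),np.cos(th)]
    R=s['tcp_rot'];o=s['ee_pos']+R@T[:3,3];q=R@T[:3,:3]@ray;return o+q*(z-o[2])/q[2]
k,l,stt,ce=cv2.connectedComponentsWithStats(m)
for i in range(1,k):
    if stt[i,4]>150: print(stt[i],ce[i],wpt(*ce[i],.128), d[l==i].min())
# depth cloud of the pen top
v,u=np.mgrid[:480,:640];x=np.dstack([u-c['cx'],v-c['cy']]);r=np.linalg.norm(x,axis=2)+1e-9;th=r/f
X=np.dstack([x/r[...,None]*np.tan(th)[...,None]*d[...,None],d]);W=(X@T[:3,:3].T+T[:3,3])@s['tcp_rot'].T+s['ee_pos']
k=(d>0)&(abs(W[...,0]-.46)<.03)&(abs(W[...,1]+.134)<.03)&(W[...,2]>.118)&(m>0);q=W[k];print(len(q),q.mean(0),np.percentile(q,[2,98],axis=0))
cc=max(cv2.findContours(k.astype(np.uint8),0,1)[0],key=cv2.contourArea);B=cv2.boxPoints(cv2.minAreaRect(cc));w=np.array([wpt(*b,.128) for b in B]);print(w.round(4).tolist(),w.mean(0))
delta(frame(1,90),[.461,-.1335,.098])
```

```text
t 11.9 j [-24.6   6.7  94.5  -0.   79.   65.6] g [ 0.4596 -0.1338  0.2497] F [0.53 0.69 0.43] op 93.9 gf 0.0
[[ 1.     -0.0028 -0.0025]
 [-0.0028 -1.      0.0011]
 [-0.0025 -0.0011 -1.    ]]
f 371.64829954431775
[  0 158  14  29 286] [  4.74825175 171.72027972] [0.53204708 0.18358152 0.128     ] 0.0
[306 214  28  36 647] [319.07882535 230.23183926] [ 0.46833881 -0.13077366  0.128     ] 0.0
[ 25 235  32  31 492] [ 45.33536585 247.83333333] [0.45365318 0.13486941 0.128     ] 0.0
[  0 247  28  39 769] [ 12.57347204 265.12353706] [0.43446292 0.19239933 0.128     ] 0.0
476 [ 0.46461835 -0.13053762  0.12522114] [[ 0.45301581 -0.14092726  0.11944988]
 [ 0.4739156  -0.12041362  0.12815147]]
[[0.4756, -0.1207, 0.128], [0.4756, -0.1415, 0.128], [0.4533, -0.1416, 0.128], [0.4533, -0.1205, 0.128]] [ 0.46445317 -0.13108142  0.128     ]
{'tx': 0.102, 'ty': 0.057, 'tz': 15.182, 'rx': -0.001, 'ry': 0.002, 'rz': -0.018} ang 1.1
```

View pics/wrist6.png

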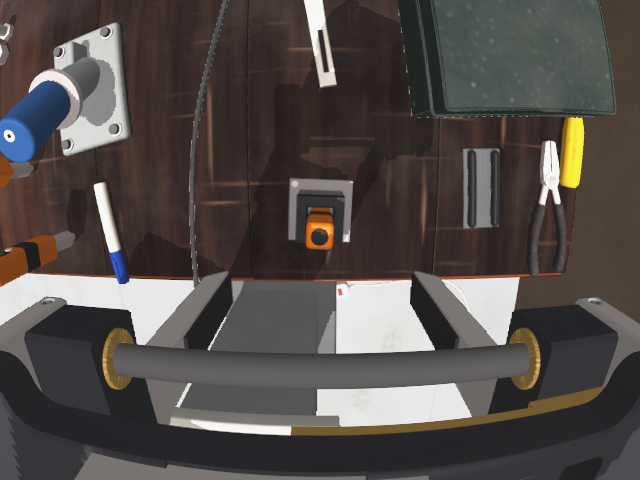

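The pen's button is at (320,235) in the wrist view, alone in its rest, upright and square to the tool. Descend and grip.

>>> move_arm:
  targets:
    - {"tx": 0.25, "ty": -0.15, "tz": 3, "rx": 0, "ry": 0.002, "rz": 0}
    - {"tx": 0.25, "ty": -0.15, "tz": 6, "rx": 0, "ry": 0.002, "rz": 0}
    - {"tx": 0.25, "ty": -0.15, "tz": 9, "rx": 0, "ry": 0.002, "rz": 0}
    - {"tx": 0.25, "ty": -0.15, "tz": 12, "rx": 0, "ry": 0.002, "rz": 0}
    - {"tx": 0.25, "ty": -0.15, "tz": 14, "rx": 0, "ry": 0.002, "rz": 0}
    - {"tx": 0.25, "ty": -0.15, "tz": 15.3, "rx": 0, "ry": 0.002, "rz": 0}
    - {"tx": 0.25, "ty": -0.15, "tz": 15.3, "rx": 0, "ry": 0.002, "rz": 0}
    - {"tx": 0.25, "ty": -0.15, "tz": 15.3, "rx": 0, "ry": 0.002, "rz": 0}

```text
time: 12.75
ee_pos: [0.4638, -0.1312, 0.0786]
tcp_rot: [[1.0, 0.002, 0.0], [0.002, -1.0, 0.0], [0.0, -0.0, -1.0]]
contact_force: [0.7, -0.3, -0.1]
opening: 1.005
grip_force: 0.0
```

>>> move_arm:
  targets:
    - {"tx": 0, "ty": 0, "tz": 0, "rx": 0, "ry": 0, "rz": 0}
    - {"tx": 0, "ty": 0, "tz": 0, "rx": 0, "ry": 0, "rz": 0}
    - {"tx": 0, "ty": 0, "tz": 0, "rx": 0, "ry": 0, "rz": 0}
    - {"tx": 0, "ty": 0, "tz": 0, "rx": 0, "ry": 0, "rz": 0}
    - {"tx": 0, "ty": 0, "tz": 0, "rx": 0, "ry": 0, "rz": 0}
    - {"tx": 0, "ty": 0, "tz": 0, "rx": 0, "ry": 0, "rz": 0}
    - {"tx": 0, "ty": 0, "tz": 0, "rx": 0, "ry": 0, "rz": 0}
    - {"tx": 0, "ty": 0, "tz": 0, "rx": 0, "ry": 0, "rz": 0}
    - {"tx": 0, "ty": 0, "tz": 0, "rx": 0, "ry": 0, "rz": 0}
    - {"tx": 0, "ty": 0, "tz": 0, "rx": 0, "ry": 0, "rz": 0}
  grip: 1
  newtons: 30

```text
time: 13.75
ee_pos: [0.4633, -0.1324, 0.0789]
tcp_rot: [[1.0, -0.0, 0.001], [-0.0, -1.0, -0.001], [0.001, 0.001, -1.0]]
contact_force: [0.4, 0.3, 0.4]
opening: 0.234
grip_force: 29.5
```

Run:
```python
from h import *
s=st()
```

```text
t 13.75 j [-24.2  14.2 108.5  -0.   57.3  65.8] g [ 0.4633 -0.1324  0.0977] F [0.42 0.3  0.4 ] op 22.0 gf 29.5
[[ 1.0e+00 -1.0e-04  1.2e-03]
 [-1.0e-04 -1.0e+00 -5.0e-04]
 [ 1.2e-03  5.0e-04 -1.0e+00]]
```

>>> move_arm:
  targets:
    - {"tx": 0, "ty": 0, "tz": -1, "rx": 0, "ry": 0, "rz": 0}
    - {"tx": 0, "ty": 0, "tz": -3, "rx": 0, "ry": 0, "rz": 0}
    - {"tx": 0, "ty": 0, "tz": -6, "rx": 0, "ry": 0, "rz": 0}
    - {"tx": 0, "ty": 0, "tz": -9, "rx": 0, "ry": 0, "rz": 0}
    - {"tx": 0, "ty": 0, "tz": -12, "rx": 0, "ry": 0, "rz": 0}
    - {"tx": 0, "ty": 0, "tz": -15, "rx": 0, "ry": 0, "rz": 0}
    - {"tx": 0, "ty": 0, "tz": -18, "rx": 0, "ry": 0, "rz": 0}
    - {"tx": 0, "ty": 0, "tz": -19, "rx": 0, "ry": 0, "rz": 0}
    - {"tx": 0, "ty": 0, "tz": -19, "rx": 0, "ry": 0, "rz": 0}
    - {"tx": 0, "ty": 0, "tz": -19, "rx": 0, "ry": 0, "rz": 0}

```text
time: 14.75
ee_pos: [0.4622, -0.132, 0.2678]
tcp_rot: [[1.0, -0.0, -0.001], [-0.0, -1.0, 0.0], [-0.001, -0.0, -1.0]]
contact_force: [0.3, 0.7, -1.4]
opening: 0.233
grip_force: 29.5
```

Run:
```python
from h import *
s=st();print(s['contact_force'])
P0=np.array([.6005,.148,.082]);a=np.radians(8);ax=np.array([-.5*np.cos(a),-.5*np.sin(a),.8660])
spot=P0+.08*ax+.008*np.array([.866*np.cos(a),.866*np.sin(a),.5]);print('spot',spot)
# pre pose: tip 50 mm out
for f in(.33,.67,1):
    R=frame(8*f,90-30*f); g=np.array([.4635,-.1325,.2875])*(1-f)+f*(spot-R[:,2]*(.0917+.05))
    if f<1: g[2]=.30
    delta(R,g,s)
print(g)
im,d=get_image('side');cv2.imwrite('pics/side7.png',im);np.save('side7.npy',d)
P=cloud('side',d);h=cv2.cvtColor(im,cv2.COLOR_BGR2HSV);m=cv2.inRange(h,(5,170,100),(18,255,255))>0
k=m&(d>0)&(abs(P[...,0]-.463)<.04)&(abs(P[...,1]+.13)<.04);q=P[k];print(len(q),q.mean(0),np.percentile(q,[2,98],axis=0).round(4))
lo=q[q[:,2]<q[:,2].mean()].mean(0);hi=q[q[:,2]>q[:,2].mean()].mean(0);print(lo,hi)
```

```text
t 14.75 j [-24.2   5.8  90.3  -0.   83.9  65.8] g [ 0.4622 -0.132   0.2866] F [ 0.32  0.71 -1.45] op 21.9 gf 29.5
[[ 1.e+00 -1.e-04 -8.e-04]
 [-1.e-04 -1.e+00  3.e-04]
 [-8.e-04 -3.e-04 -1.e+00]]
[ 0.31704113  0.71001448 -1.44802384]
spot [0.56774985 0.14339727 0.15528   ]
{'tx': 3.087, 'ty': -9.029, 'tz': -1.371, 'rx': 0.004, 'ry': 0.174, 'rz': -0.046} ang 10.3
{'tx': 4.505, 'ty': -18.187, 'tz': -1.456, 'rx': 0.016, 'ry': 0.351, 'rz': -0.093} ang 20.8
{'tx': 4.466, 'ty': -26.68, 'tz': 0.609, 'rx': 0.036, 'ry': 0.524, 'rz': -0.137} ang 31.1
[0.49758936 0.13353685 0.2779958 ]
169 [ 0.46035742 -0.1417183   0.25480632] [[ 0.4516 -0.1447  0.2395]
 [ 0.4711 -0.1329  0.3154]]
[ 0.4610194  -0.14192627  0.24652265] [ 0.45927136 -0.14137709  0.26839673]
```

>>> move_arm:
  targets:
    - {"tx": 1.5, "ty": -4.5, "tz": -0.8, "rx": 0, "ry": 0.085, "rz": -0.023}
    - {"tx": 3.1, "ty": -9, "tz": -1.4, "rx": 0.004, "ry": 0.174, "rz": -0.046}
    - {"tx": 3.8, "ty": -13.6, "tz": -1.5, "rx": 0.01, "ry": 0.26, "rz": -0.07}
    - {"tx": 4.5, "ty": -18.2, "tz": -1.5, "rx": 0.016, "ry": 0.351, "rz": -0.093}
    - {"tx": 4.5, "ty": -22.5, "tz": -0.5, "rx": 0.026, "ry": 0.44, "rz": -0.115}
    - {"tx": 4.47, "ty": -26.7, "tz": 0.6, "rx": 0.036, "ry": 0.524, "rz": -0.137}
    - {"tx": 4.47, "ty": -26.7, "tz": 0.6, "rx": 0.036, "ry": 0.524, "rz": -0.137}
    - {"tx": 4.47, "ty": -26.7, "tz": 0.6, "rx": 0.036, "ry": 0.524, "rz": -0.137}
    - {"tx": 4.47, "ty": -26.7, "tz": 0.6, "rx": 0.036, "ry": 0.524, "rz": -0.137}
    - {"tx": 4.47, "ty": -26.7, "tz": 0.6, "rx": 0.036, "ry": 0.524, "rz": -0.137}

```text
time: 15.8
ee_pos: [0.5091, 0.1335, 0.2634]
tcp_rot: [[0.856, 0.137, 0.498], [0.12, -0.991, 0.067], [0.502, 0.002, -0.865]]
contact_force: [0.7, 0.1, -0.7]
opening: 0.237
grip_force: 29.5
```

Run:
```python
from h import *
s=st()
for n in('side','wrist','top'):
    im,d=get_image(n);cv2.imwrite(f'pics/{n}8.png',im);np.save(n+'8.npy',d)
S=cv2.imread('pics/side8.png');W=cv2.imread('pics/wrist8.png')
m=np.zeros((480,800,3),np.uint8);m[:,:400]=cv2.resize(S[130:230,220:303],(400,480),interpolation=2);m[:,400:]=cv2.resize(W[150:390,220:420],(400,480),interpolation=2);cv2.imwrite('pics/c8.png',m)
```

```text
t 15.8 j [  6.8  -6.2 110.4   0.7  45.6  88.5] g [0.4998 0.1322 0.2796] F [ 0.73  0.1  -0.72] op 22.2 gf 29.5
[[ 0.8563  0.1372  0.4979]
 [ 0.1195 -0.9905  0.0674]
 [ 0.5025  0.0018 -0.8646]]
```

View pics/c8.png

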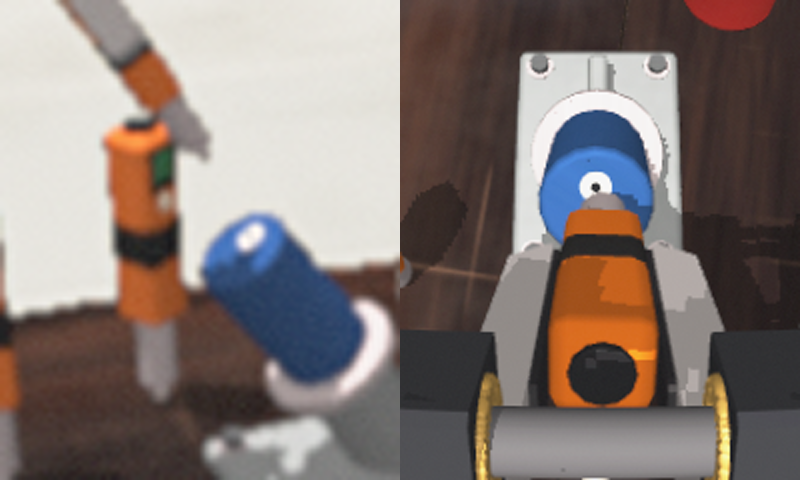

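Side crop: pen tip at (205,155), spot at (252,236); wrist crop: spot dot at (596,187), nose in line with it. Compute the spot by two views and the tip offset.

```bash
cat > spot.py <<'E'
from h import *
def wray(s,u,v):
    c,f=cam('wrist');T=c['T_tool_cam'];x=np.array([u-c['cx'],v-c['cy']]);r=np.linalg.norm(x);th=r/f
    R=s['tcp_rot'];return s['ee_pos']+R@T[:3,3],R@T[:3,:3]@np.r_[x/r*np.sin(th),np.cos(th)]
def sray(n,u,v):
    c,f=cam(n);R,t=Rt(c);d=R.T@np.array([(u-c['cx'])/f,(v-c['cy'])/f,1]);return -R.T@t,d/np.linalg.norm(d)
def tri(a,b):
    (o1,d1),(o2,d2)=a,b;k=np.linalg.lstsq(np.c_[d1,-d2],o2-o1,rcond=None)[0];p,q=o1+k[0]*d1,o2+k[1]*d2
    return (p+q)/2,np.linalg.norm(p-q)
def white(im,b):
    m=np.zeros(im.shape[:2],np.uint8);s=im[b[1]:b[3],b[0]:b[2]];h=cv2.cvtColor(s,cv2.COLOR_BGR2HSV)
    m[b[1]:b[3],b[0]:b[2]]=cv2.inRange(h,(0,0,150),(180,90,255));c=max(cv2.findContours(m,0,1)[0],key=cv2.contourArea)
    M=cv2.moments(cv2.convexHull(c));return M['m10']/M['m00'],M['m01']/M['m00'],cv2.contourArea(c)
E
python3 - <<'E'
from spot import *
s=st()
S=cv2.imread('pics/side8.png');W=cv2.imread('pics/wrist8.png')
a=white(S,(266,174,280,186));b=white(W,(308,230,328,254));print(a,b)
sp,e=tri(sray('side',*a[:2]),wray(s,318,243.5));print('spot',sp,e)
P0=np.array([.6005,.148,.082]);an=np.radians(8);ax=np.array([-.5*np.cos(an),-.5*np.sin(an),.8660])
pred=P0+.08*ax+.008*np.array([.866*np.cos(an),.866*np.sin(an),.5]);print('pred',pred,'proj side',proj('side',pred))
o,d=wray(s,318,243.5);t=((pred-o)@ax)/(d@ax);print('wrist ray on face plane',o+t*d)
o,d=sray('side',*a[:2]);t=((pred-o)@ax)/(d@ax);print('side ray on face plane',o+t*d)
tip=s['ee_pos']+.0729*s['tcp_rot'][:,2];print('tip nom',tip,'proj',proj('side',tip))
g=s['ee_pos'];print('tool R x px/mm',proj('side',tip+.005*s['tcp_rot'][:,0])-proj('side',tip))
x=S[150:175,250:275];print(x.max(2)[::1, ::1])
R=frame(8,60);delta(R,pred-R[:,2]*(.0917+.01))
E
```

```text
t 15.95 j [  6.8  -6.2 110.5   0.7  45.6  88.5] g [0.4994 0.1323 0.2795] F [-0.96 -0.81 -1.  ] op 22.1 gf 29.5
[[ 0.8564  0.1372  0.4978]
 [ 0.1194 -0.9905  0.0676]
 [ 0.5024  0.0016 -0.8647]]
(272.2926829268293, 177.28455284552845, 38.0) (317.923928077455, 244.8146611341632, 224.0)
spot [0.5646417  0.14452959 0.15747839] 0.005136369507577844
pred [0.56774985 0.14339727 0.15528   ] proj side [272.71436223 178.55301288]
wrist ray on face plane [0.56327121 0.14487728 0.15283827]
side ray on face plane [0.56803719 0.14880308 0.15587866]
tip nom [0.54504258 0.13848815 0.20019478] proj [262.37407803 162.74279625]
tool R x px/mm [ 1.75893377 -1.37210118]
[[160 166 164 164 161 151 144 150 192 226 233 232 230 231 231 232 231 231
  232 231 230 229 229 231 232]
 [158 163 160 156 149 141 136 136 172 221 232 233 233 232 230 231 232 232
  231 230 230 231 230 230 230]
 [168 161 149 143 137 133 139 138 155 197 224 230 232 231 231 232 232 232
  231 229 230 229 230 229 229]
 [177 148 125 124 129 132 135 140 145 160 191 222 230 232 231 232 230 232
  231 231 231 229 228 229 228]
 [146 113 103 124 124 1
[... 1573 characters left out ...]
 138 179 224 233 233 232 230 232 232 230 230 232 232
  231 232 231 232 231 232 231]
 [160 126 116 146 165 161 184 224 233 232 231 230 230 231 231 232 231 232
  232 232 230 231 231 231 231]
 [167 146 146 169 173 166 183 224 232 232 231 231 232 230 231 231 231 232
  231 232 232 232 230 231 232]
 [169 156 155 171 167 165 182 224 233 233 231 232 231 231 231 232 231 232
  232 231 233 233 232 233 232]
 [172 160 156 157 159 156 174 219 232 232 231 231 231 231 232 232 232 232
  232 233 232 228 225 227 227]
 [169 160 155 154 150 143 150 188 226 232 232 231 231 232 230 233 232 233
  233 229 220 202 207 210 208]]
{'tx': -0.231, 'ty': -0.162, 'tz': 4.047, 'rx': 0.002, 'ry': -0.003, 'rz': -0.001} ang 0.2
```

Run:
```python
from spot import *
c,f=cam('wrist');T=c['T_tool_cam']
def wp(p):
    q=np.linalg.inv(T)@np.r_[p,1];r=np.hypot(q[0],q[1]);th=np.arctan2(r,q[2]);return q[:2]/r*th*f+[c['cx'],c['cy']]
for nm,p in(('tip',(0.0035,0,.0729)),('nose end edge',(.008,0,.0629)),('nose top edge',(.008,0,.0329)),('body lower edge',(.011,0,.0329)),('body top front',(.011,0,-.0491)),('button',(0,0,-.0521))):
    u=wp(p);print(nm,u.round(1),'crop',(400+(u[0]-220)*2).round(),((u[1]-150)*2).round())
W=cv2.imread('pics/wrist8.png');cv2.imwrite('pics/c9.png',cv2.resize(W[225:365,270:370],None,fx=5,fy=4.2,interpolation=2))
```

```text
tip [323.  246.4] crop 606.0 193.0
nose end edge [323.  243.7] crop 606.0 187.0
nose top edge [323.3 256.4] crop 607.0 213.0
body lower edge [323.3 251.5] crop 607.0 203.0
body top front [324.5 309.9] crop 609.0 320.0
button [324.5 339. ] crop 609.0 378.0
```

View pics/c9.png

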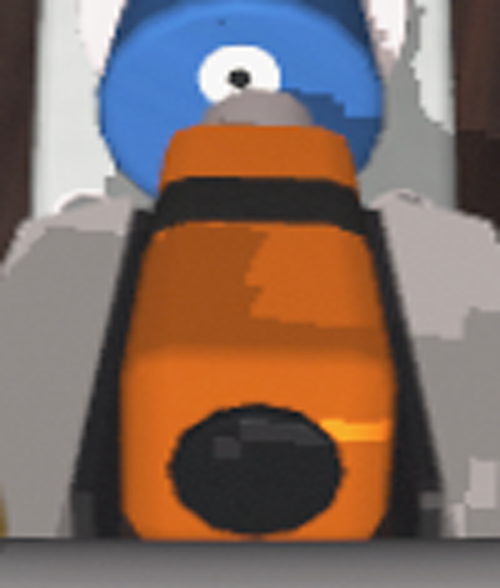

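Predicted and observed nose edges differ by about (1.4, −3) px, so the bias-corrected wrist ray and the post-based estimate put the spot at about (0.5665, 0.1442, 0.1546). Approach to 6 mm off.

Run:
```python
from spot import *
s=st();R=frame(8,60);sp=np.array([.5665,.1442,.1546])
delta(R,sp-R[:,2]*(.0917+.006))
```

```text
t 15.95 j [  6.8  -6.2 110.5   0.7  45.6  88.5] g [0.4994 0.1323 0.2795] F [-0.96 -0.81 -1.  ] op 22.1 gf 29.5
[[ 0.8564  0.1372  0.4978]
 [ 0.1194 -0.9905  0.0676]
 [ 0.5024  0.0016 -0.8647]]
{'tx': -0.363, 'ty': -0.26, 'tz': 4.449, 'rx': 0.002, 'ry': -0.003, 'rz': -0.001} ang 0.2
```

>>> move_arm:
  targets:
    - {"tx": -0.2, "ty": -0.15, "tz": 1, "rx": 0.002, "ry": -0.003, "rz": -0.001}
    - {"tx": -0.36, "ty": -0.26, "tz": 2, "rx": 0.002, "ry": -0.003, "rz": -0.001}
    - {"tx": -0.36, "ty": -0.26, "tz": 3, "rx": 0.002, "ry": -0.003, "rz": -0.001}
    - {"tx": -0.36, "ty": -0.26, "tz": 3.8, "rx": 0.002, "ry": -0.003, "rz": -0.001}
    - {"tx": -0.36, "ty": -0.26, "tz": 4.4, "rx": 0.002, "ry": -0.003, "rz": -0.001}
    - {"tx": -0.36, "ty": -0.26, "tz": 4.4, "rx": 0.002, "ry": -0.003, "rz": -0.001}
    - {"tx": -0.36, "ty": -0.26, "tz": 4.4, "rx": 0.002, "ry": -0.003, "rz": -0.001}
    - {"tx": -0.36, "ty": -0.26, "tz": 4.4, "rx": 0.002, "ry": -0.003, "rz": -0.001}

```text
time: 16.75
ee_pos: [0.5264, 0.14, 0.2234]
tcp_rot: [[0.857, 0.141, 0.495], [0.123, -0.99, 0.07], [0.5, 0.0, -0.866]]
contact_force: [-0.2, -0.3, -1.3]
opening: 0.233
grip_force: 29.5
```

```bash
cat > near.py <<'E'
from spot import *
import sys
R=frame(8,60);sp=np.array([.5665,.1442,.1546])
F=[]
for i in range(6):
    s=get_state();F.append(s['tcp_rot'].T@s['contact_force']);im,d=get_image('side')
st();print('tool F',np.mean(F,0).round(2));tip=s['ee_pos']+.0729*s['tcp_rot'][:,2];e=R.T@(sp-tip)*1000
print('to go mm, tool',e.round(2));cv2.imwrite('pics/side_%s.png'%sys.argv[1],im)
cv2.imwrite('pics/n_%s.png'%sys.argv[1],cv2.resize(im[140:220,225:325],None,fx=7,fy=7,interpolation=2))
print('proj tip',proj('side',tip),'spot',proj('side',sp))
E
python3 near.py a
```

```text
t 17.05 j [  7.3  -2.6 113.2   0.7  39.4  88.7] g [0.5169 0.1386 0.2396] F [ 0.14 -0.34 -1.12] op 21.8 gf 29.5
[[ 8.574e-01  1.413e-01  4.949e-01]
 [ 1.225e-01 -9.900e-01  7.040e-02]
 [ 4.999e-01  3.000e-04 -8.661e-01]]
tool F [-0.82  0.21  1.4 ]
to go mm, tool [0.63 1.42 6.88]
proj tip [270.16873744 176.6013797 ] spot [272.12147676 178.73482707]
```

View pics/n_a.png

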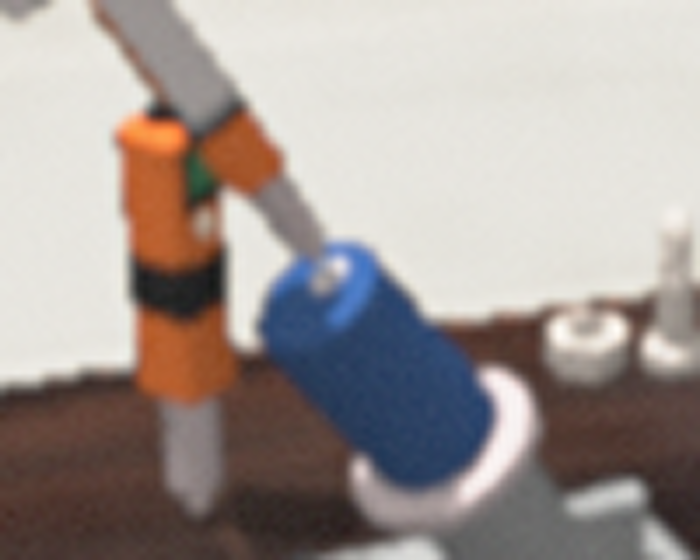

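The tip hangs right over the white spot (tip about 322,280, spot centre 330,275 in the crop). Close in with slight lateral correction, watching the force.

>>> move_arm:
  targets:
    - {"tx": 0.05, "ty": 0.13, "tz": 0.2, "rx": 0, "ry": 0, "rz": 0}
    - {"tx": 0.05, "ty": 0.13, "tz": 0.4, "rx": 0, "ry": 0, "rz": 0}
    - {"tx": 0.05, "ty": 0.13, "tz": 0.6, "rx": 0, "ry": 0, "rz": 0}
    - {"tx": 0.05, "ty": 0.13, "tz": 0.75, "rx": 0, "ry": 0, "rz": 0}
    - {"tx": 0.05, "ty": 0.13, "tz": 0.85, "rx": 0, "ry": 0, "rz": 0}
    - {"tx": 0.05, "ty": 0.13, "tz": 0.85, "rx": 0, "ry": 0, "rz": 0}
    - {"tx": 0.05, "ty": 0.13, "tz": 0.85, "rx": 0, "ry": 0, "rz": 0}

```text
time: 17.75
ee_pos: [0.5314, 0.1393, 0.2163]
tcp_rot: [[0.857, 0.141, 0.495], [0.122, -0.99, 0.07], [0.5, 0.0, -0.866]]
contact_force: [-1.0, -0.0, 1.8]
opening: 0.238
grip_force: 29.5
```

```bash
python3 near.py b
```

```text
t 18.05 j [  7.1  -1.8 113.5   0.8  38.3  88.4] g [0.5218 0.1379 0.2323] F [-0.37  0.35  1.93] op 22.1 gf 29.5
[[ 8.574e-01  1.413e-01  4.948e-01]
 [ 1.225e-01 -9.900e-01  7.040e-02]
 [ 4.998e-01  2.000e-04 -8.661e-01]]
tool F [ 0.31 -0.12 -1.86]
to go mm, tool [ 0.2   0.13 -1.82]
proj tip [272.43271239 179.30180264] spot [272.12147676 178.73482707]
```

Force change is −3.26 N along the pen, which is half travel. Quick numeric check of the cap seat, then hand in.

Run:
```python
from fit import *
im,d=get_image('side');o,v,n,e,r=capfit('side',im,d);print(o,v,n,e,r)
q=o+v*((.0817-o[2])/v[2]);print('axis at collar height',q)
ok=np.degrees(np.arccos(v@np.array([-.4951,-.0696,.866])))<4
s=st();print(ok)
if ok: print(hand_in())
```

```text
[0.54272956 0.14220303 0.18      ] [-0.52157303 -0.05662421  0.8513256 ] 573 [-0.10748413 -0.03200652] 0.0012256977968740299
axis at collar height [0.60295403 0.14874126 0.0817    ]
t 18.1 j [  7.1  -1.8 113.5   0.8  38.3  88.4] g [0.5218 0.138  0.2323] F [-0.51  0.3   0.41] op 22.1 gf 29.5
[[ 8.574e-01  1.414e-01  4.948e-01]
 [ 1.226e-01 -9.900e-01  7.040e-02]
 [ 4.998e-01  3.000e-04 -8.661e-01]]
True
the job is handed in; nothing more can be done
None
```

I fitted the cap on the spigot and let go of it, then pressed the gauge on the white spot and handed the job in while still holding it there; no verdict came back. My last readings put the cap flush on the collar and the tip at about half travel (roughly 3.3 N), within an estimated 2–3 mm of the spot's centre.

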